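# Tare the jeweller's bench scale

## Robot

A 6-joint arm with a two-finger parallel gripper is mounted at the origin on the work surface. World frame = base frame: x ahead of the robot, y to its left, z up, the work surface at z = 0. Lengths are in m, angles in rad, forces in N, time in s.
With the tool pointing down it reaches from about 0.325 to 0.875 m from the base axis. Payload 4.4 kg.
Tool frame: the origin (TCP) lies at the very end of the fingers, on their centre line; the grasp point (between the pads) lies 19 mm behind it; y points along the fingers, z is the direction in which the jaws open and shut, and the axes are right-handed (so a half turn about y gives the same grasp; the last joint's range is limited). The gripper opens to 85 mm and grips with 20 to 120 N. Pads are 22 mm wide; open, the fingers measure 114 mm over their backs; the gripper's body (76 mm by 85 mm) begins 54 mm behind the grasp point. The pads swing forward as they close: fully open they stand 13 mm farther back than shut.
Start: joints at [-1.448, 0.207, 1.542, -0, 1.393, -0.15], TCP at [0.155, -0.554, 0.231] pointing down, gripper open.
Joint ranges: [-2.73, 2.73], [-0.86, 2.22], [0.23, 2.46], [-1.11, 4.25], [0.08, 2.63], [-2.82, 2.82]. Speed limits (rad/s): [2.79, 2.79, 3.14, 3.14, 3.14, 3.14].

## Interface

Orientations are given as a unit quaternion [x, y, z, w].
In Python, from workcell import robot, camera, camera_params, order gives the robot as it stands.
- The arm moves only by the shell command python3 -m inch 'ROWS' [FORCE]. ROWS is JSON, one flat list of numbers, 7 for each row, row after row: the opening in per cent of the stroke, from 0 (shut) to 100 (fully open), then the shift along the world's x, y, z in mm, then the turn, a rotation vector about the world's x, y, z in degrees. In form: [jaw, dx, dy, dz, ax, ay, az, jaw, dx, dy, dz, ax, ay, az, ...]. A call has 1 to 20 rows; each row shifts and turns the commanded pose from where the row before left it; what a row does not reach is not made up. A row lasts 1/12 s, in which the tool goes at most 41.7 mm and 7.16 degrees, less where a joint would pass 70% of its speed; a pose out of reach is approached as far as the arm can. A call is refused whole if a number of a shift passes 41.7 or a number of a turn 7.16, either way. A call with a gripper value outside its range is refused whole. The fingers move at their own pace and stop on an object; FORCE is the grip in N (left out, the last holds). Time passes only in rows, so rows that do not move let the fingers close. It gives the time, the measured TCP pose, the force and the opening at its end, in the units of the state.
- robot.read_state(): the state, without advancing time (a new reading comes with each control period).
- camera(name): name is "side" or "top" or "wrist"; returns the picture (480x640x3 uint8, blue, green, red); there is no depth.
- camera_params(name): a dict with "mtx" (3x3 intrinsics, pixels), "k1" (the pictures are not rectified: a ray, as slopes to the right and down, at radius r is drawn at 1 + k1 r^2 times it, then the intrinsics apply), "world_to_cam" (4x4, takes a point from world to camera coordinates). Camera axes: x right, y up, looking along -z (the intrinsics and any distortion apply to the point x, -y, -z); pixel columns grow to the right and rows downward; lengths in m; the calibration is good to about 2 mm. A picture is of the moment at which its call begins: read the wrist's pose just before it. camera_params takes no time and is no camera call; for the wrist camera it gives the pose at the moment of the call.
- order.job_done(): hands the job in, once; it reports no verdict.
The state is a dict: "t": time; "qpos": joint angles; "joint_vel": joint speeds; "joint_torque": joint torques, N m; "tool_pos": TCP position; "eef_rot": TCP orientation; "wrist_force": force on the tool from outside, world axes, zero at the start; "wrist_torque": the same for the moment, N m; "opening": opening from 0.0 (shut) to 1.0 (fully open).
Only numpy, scipy, OpenCV 4.12 (cv2) and the standard library are available. Lean on these libraries where they do the work, as an engineer would, in place of code of your own. Each camera call takes 0.05 s, during which the arm holds its last target.

## Task

Zero the scale with the dish of silver offcuts left on its pan: with a fingertip push the steel shutter all the way over the red power key's well, so that it fully uncovers the green tare key, then reach a fingertip down into the open well and hold the sunken green key fully down for about a second. Let the key come back up and leave the shutter over the red key. Only push and press, pick nothing up; never press the red key, and leave the dish, the pliers and the jar where they are.

Things in the scene. Friction and masses are not known exactly. Their poses are not given: they have to be found in the camera images.
- scale: White bench scale, fixed. 240 mm along its x (-120 to +120), 190 mm along y; white deck 50 mm above the bench. Origin: on the bench under its middle; z up. Its -x part faces the robot (yaw within 0.5 rad) and has two wells open at the top, centred at x = -75, y = +31 and -31 mm, each 50 mm along x, 38 along y, 28 deep, with a round key in its middle. Green and red may be either way round.
- tare_top (a point): Centre of the top face of the green tare key: round, 24 mm across, 16 mm below the deck when released (34 mm above the bench). Goes straight down with the key.
- tare_key (a joint): Travel of the green key in m: 0 released, 0.005 fully down. It springs back; about 1.5 N starts it, 5 N holds it fully down.
- power_top (a point): Centre of the top face of the red power key, of the same size, height and spring as the green one.
- power_key (a joint): Travel of the red key in m: 0 released, 0.005 fully down.
- shutter_lip (a point): Middle of the top of the black lip on the sliding steel shutter, 69 mm above the bench. Shutter plate: 58 mm along the scale's x, 54 along its y, its top 54 mm above the bench. The lip crosses its middle: 15 mm high, 6 thick along y, 34 long along x. It starts between the wells, half over each. Lip straight above a key's centre = shutter over that key's well.
- shutter (a joint): Slide of the shutter along the scale's +y in m: 0 midway between the wells, end stops at +0.031 (over the well at y = +31 mm) and -0.031 (over the other). Friction about 1.2 N; stays where left. It runs between two guide rails 4 mm wide, tops 55 mm above the bench, along y, 31.5 mm to either side (x) of the wells' centre line.
- pan (a point): Centre of the top face of the scale's steel pan, 120 mm across, at the scale's x = +58 mm, 64 mm above the bench. A flat display 3 mm high lies between pan and wells.
- dish: Loose square white porcelain dish with silver offcuts in it, about 88 mm across its flared rim, 25 mm high, 60 to 130 g, standing on the scale's pan. Origin: centre of its underside.
- pliers: Loose pliers with blue handles lying on the bench to one side of the scale, 133 mm long along their x (jaws to +x), 52 mm wide, 12 mm high. Origin: near their middle, on the bench.
- flux_jar: Loose amber glass jar with a black cap, 46 mm across, 65 mm high, standing on the bench to the other side of the scale. Origin: centre of its underside.

How it is judged:
On the way, in this order (a step that is already met when the one before it is completed fails the run):
1. the shutter lies over the red key's well and the green key's well is fully open (horizontal distance between shutter_lip and power_top below 0.006 m), for 0.1 s.
2. the green key is held fully down for 0.7 s, the shutter still over the red key's well (value of joint tare_key above 0.004 m and horizontal distance between shutter_lip and power_top below 0.008 m), for 0.7 s.
At the end, for the whole second after the job is handed in: The shutter is over the red key's well (its lip within 8 mm of above the key's centre), both keys are up (within 1 mm), the dish stands level and at rest on the pan within 25 mm of its centre, and the pliers and the jar are within 15 mm of where they were, the jar upright (horizontal distance between shutter_lip and power_top below 0.008 m and value of joint each of tare_key, power_key below 0.001 m and horizontal distance between dish and pan below 0.025 m and height (world z) of dish above 0.06 m and angle between each of dish, flux_jar's own z axis and vertical below 0.1 rad and linear speed of dish below 0.02 m/s and distance of each of pliers, flux_jar from where it was at the start of the episode below 0.015 m); the robot touches nothing.
It fails at once if the red power key is pressed (more than 2 mm) (value of joint power_key above 0.002 m).
It fails at once if the dish is shifted by more than 10 mm, lifted or tipped (distance of dish from where it was at the start of the episode above 0.01 m or angle between dish's own z axis and vertical above 0.2 rad).
It fails at once if the pliers are moved by more than 15 mm or lifted (distance of pliers from where it was at the start of the episode above 0.015 m).
It fails at once if the jar is moved by more than 15 mm, lifted or tipped over (distance of flux_jar from where it was at the start of the episode above 0.015 m or angle between flux_jar's own z axis and vertical above 0.3 rad).
It also fails if it takes over 38 s, if anything falls off the work surface, if the arm or the gripper's body presses on something with over 40 N, if the wrist force passes 120 N, or if a joint passes its speed limit or range.

## Working session

There is one attempt and no reset: what is moved stays moved. The work goes in short steps, Python scripts to look and compute and a shell command to move; the robot and the scene stay as the last step left them, time stands still between calls to the robot, and variables do not carry over. Pictures are saved under pics/ and viewed, and the job is handed in when it is done.

```bash
mkdir -p pics; ls; python3 - <<'E'
from workcell import robot,camera,camera_params
import cv2
for n in ("top","side"):
    cv2.imwrite(f"pics/{n}0.png",camera(n)); p=camera_params(n); print(n,p)
s=robot.read_state(); print(s)
E
```

```text
pics
top {'mtx': array([[563.76295176,   0.        , 324.41804217],
       [  0.        , 563.76295176, 249.11724615],
       [  0.        ,   0.        ,   1.        ]]), 'k1': -0.07031902412834264, 'world_to_cam': array([[ 0.02250899, -0.99919621, -0.03317054,  0.04297331],
       [ 0.99693099,  0.01994487,  0.07570208, -0.59502378],
       [-0.07497965, -0.03477271,  0.9965786 , -0.89476704],
       [ 0.        ,  0.        ,  0.        ,  1.        ]])}
side {'mtx': array([[560.5841246 ,   0.        , 321.19334979],
       [  0.        , 560.5841246 , 240.76871964],
       [  0.        ,   0.        ,   1.        ]]), 'k1': -0.08654208503468494, 'world_to_cam': array([[ 0.8253608 , -0.56457362,  0.00601538, -0.47060491],
       [ 0.38564286,  0.57149623,  0.72434221, -0.3018898 ],
       [-0.41238227, -0.59552388,  0.68941437, -0.55813382],
       [ 0.        ,  0.        ,  0.        ,  1.        ]])}
{'t': 0.1, 'qpos': array([-1.44748206e+00,  2.07364618e-01,  1.54286363e+00, -2.19507693e-05,
        1.39353948e+00, -1.50502069e-01]), 'joint_vel': array([-0.0010621 , -0.00194341, -0.00385417, -0.00024721,  0.00144216,
       -0.00046488]), 'joint_torque': array([-1.47452711e-04, -3.84088862e+01, -2.92546946e+01, -2.35575244e-04,
        4.78033777e-03,  2.35885040e-05]), 'tool_pos': array([ 0.15537596, -0.55286044,  0.23020005]), 'eef_rot': array([-0.09650504,  0.70125861, -0.69972054,  0.09651067]), 'wrist_force': array([ 0.38420161, -0.73589067, -0.37634879]), 'wrist_torque': array([ 0.0189922 ,  0.03077726, -0.04490294]), 'opening': 1.0027017234073516}
```

View pics/top0.png

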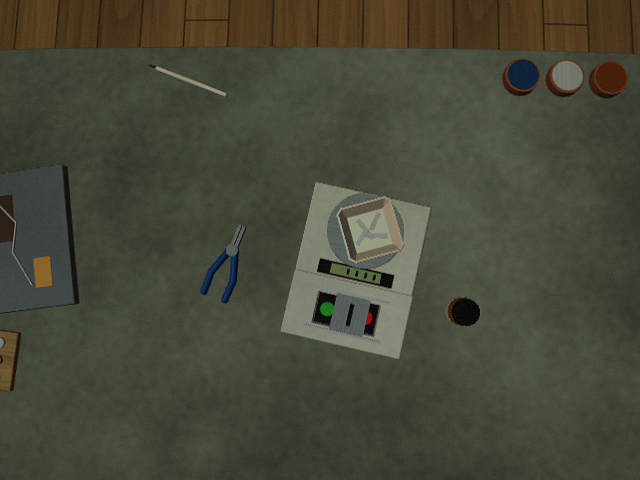

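View pics/side0.png

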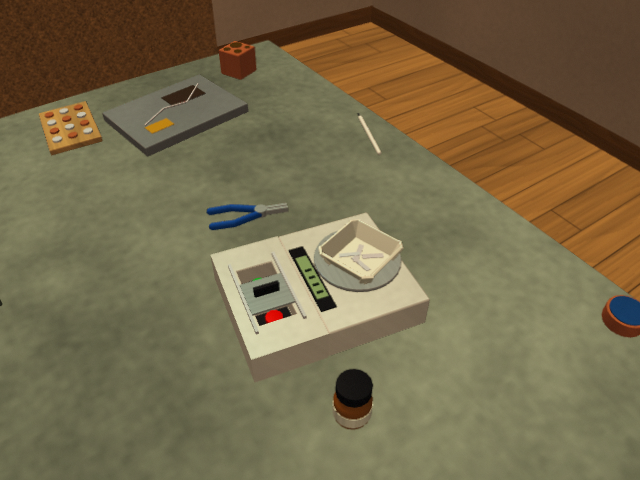

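Top view: green key on the left (~327,310) and red on the right (~370,318), with the lip at ~(350,315). Green is at scale +y, so the shutter has to go to scale -y. Next I'll measure these.

```bash
cat > h.py <<'E'
import numpy as np, cv2
from workcell import robot,camera,camera_params
def ray(p,uv):
    K=p["mtx"]; d=np.array([p["k1"],0,0,0.])
    x,y=cv2.undistortPoints(np.array([[uv]],float),K,d)[0,0]
    W=p["world_to_cam"]; R=W[:3,:3]; c=-R.T@W[:3,3]
    return c,R.T@np.array([x,-y,-1.])
def onz(p,uv,z):
    c,v=ray(p,uv); return c+v*(z-c[2])/v[2]
def proj(p,X):
    W=p["world_to_cam"]; q=W[:3,:3]@np.array(X)+W[:3,3]
    x,y=q[0]/-q[2],-q[1]/-q[2]; s=1+p["k1"]*(x*x+y*y)
    K=p["mtx"]; return K[0,0]*x*s+K[0,2],K[1,1]*y*s+K[1,2]
E
python3 - <<'E'
from h import *
im=cv2.imread("pics/top0.png"); p=camera_params("top")
hsv=cv2.cvtColor(im,cv2.COLOR_BGR2HSV)
box=np.zeros(im.shape[:2],np.uint8); box[170:370,270:440]=255
w=((hsv[...,2]>125)&(hsv[...,1]<70)).astype(np.uint8)*255&box
w=cv2.morphologyEx(w,cv2.MORPH_CLOSE,np.ones((3,3)))
cs=cv2.findContours(w,0,2)[0]; c=max(cs,key=cv2.contourArea)
hull=cv2.convexHull(c); a=cv2.approxPolyDP(hull,8,True)[:,0]
print("deck poly",a.tolist())
P=np.array([onz(p,q,.05)[:2] for q in a]); print(P.round(4).tolist())
Pw=np.array([onz(p,q[0],.05)[:2] for q in hull],np.float32)
r=cv2.minAreaRect(Pw); print("rect",r)
for n,lo,hi,z in(("green",(50,120,60),(80,255,255),.034),("red",(0,170,90),(8,255,255),.034)):
    m=cv2.inRange(hsv,lo,hi)&box
    cs=cv2.findContours(m,0,2)[0]
    for c in cs:
        if cv2.contourArea(c)>15:
            M=cv2.moments(c);u=(M['m10']/M['m00'],M['m01']/M['m00']);print(n,u,cv2.contourArea(c),cv2.boundingRect(c),onz(p,u,z).round(4))
m=(hsv[...,2]<40).astype(np.uint8)*255&box
for c in cv2.findContours(m,0,2)[0]:
    if cv2.contourArea(c)>15:
        r=cv2.minAreaRect(c);print("black",r,onz(p,r[0],.069).round(4))
cv2.imwrite("pics/topz.png",cv2.resize(im[170:370,270:440],None,fx=3,fy=3,interpolation=cv2.INTER_CUBIC))
s=cv2.imread("pics/side0.png");cv2.imwrite("pics/sidez.png",cv2.resize(s[200:380,200:440],None,fx=3,fy=3,interpolation=cv2.INTER_CUBIC))
E
```

```text
deck poly [[316, 183], [429, 208], [398, 357], [281, 330]]
[[0.6976, 0.0705], [0.6606, -0.1096], [0.4258, -0.0637], [0.4632, 0.12]]
rect ((0.5627257823944092, 0.0039062052965164185), (0.18906620144844055, 0.24374602735042572), 78.28363037109375)
green (326.5978260869565, 308.4855072463768) 138.0 (320, 302, 14, 14) [0.4981 0.0496 0.034 ]
red (368.72151898734177, 318.2362869198312) 39.5 (366, 312, 6, 13) [ 0.4842 -0.0178  0.034 ]
black ((371.0186767578125, 319.1178894042969), (8.864843368530273, 30.36208724975586), 12.804265975952148) [ 0.4845 -0.0198  0.069 ]
black ((349.558837890625, 314.76470947265625), (3.8805696964263916, 21.585670471191406), 14.03624439239502) [0.4904 0.0132 0.069 ]
black ((324.3113708496094, 308.2298583984375), (16.754552841186523, 30.273439407348633), 12.804266929626465) [0.4995 0.0521 0.069 ]
black ((355.0989990234375, 272.87347412109375), (75.84197235107422, 13.0508394241333), 12.847704887390137) [0.5548 0.0059 0.069 ]
```

```bash
ls pics
```

```text
side0.png
sidez.png
top0.png
topz.png
```

View pics/topz.png

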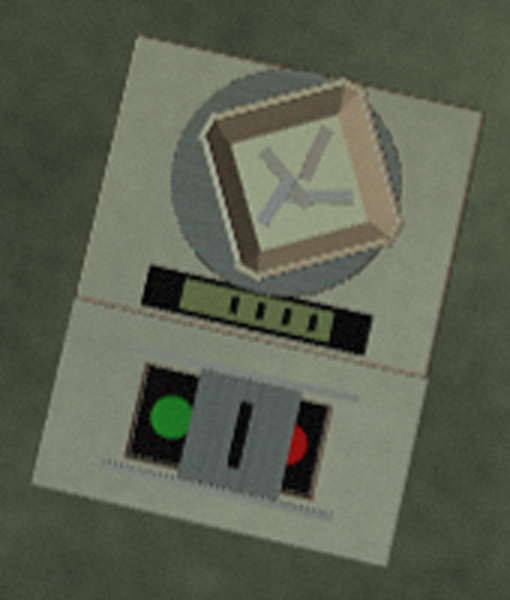

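View pics/sidez.png

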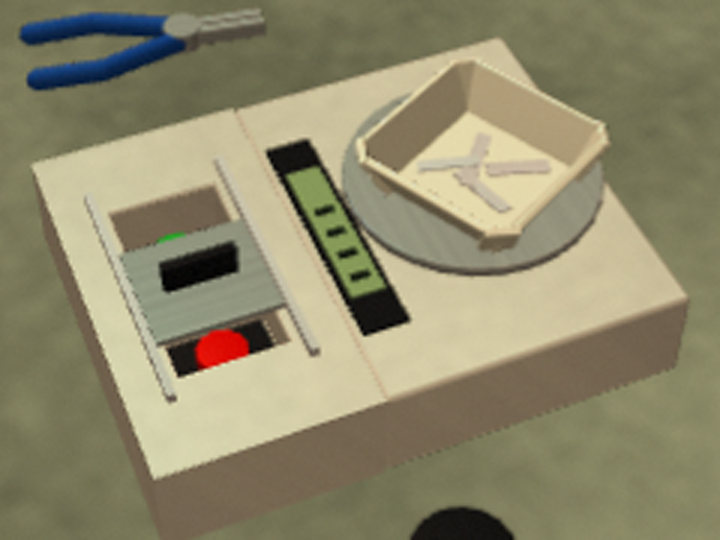

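```bash
python3 - <<'E'
from h import *
from scipy.spatial.transform import Rotation as R
s=robot.read_state(); M=R.from_quat(s["eef_rot"]).as_matrix(); print("tool axes\n",M.round(3))
yaw=-.205; ex=np.array([np.cos(yaw),np.sin(yaw)]); ey=np.array([-ex[1],ex[0]])
for z in(M[:2,2],-M[:2,2]):
    print("turn deg", np.degrees((yaw-np.arctan2(z[1],z[0])+np.pi)%(2*np.pi)-np.pi))
C=np.array([.5627,.0039])
pt,ps=camera_params("top"),camera_params("side")
def tri(a,b):
    c1,v1=ray(pt,a);c2,v2=ray(ps,b)
    t=np.linalg.lstsq(np.c_[v1,-v2],c2-c1,rcond=None)[0]
    return (c1+v1*t[0]+c2+v2*t[1])/2, np.linalg.norm(c1+v1*t[0]-c2-v2*t[1])
# deck corners: near-left, near-right, far-right, far-left ; side zoom/3+(200,200)
top=[(281,331),(399.5,358),(430.5,207),(316,182.5)]
sz=[(33,163),(153,478),(688,298),(499,38)]
cc=[]
for a,b in zip(top,sz):
    X,e=tri(a,(b[0]/3+200,b[1]/3+200)); cc.append(X); print("corner",X.round(4),round(e,4))
print("mean",np.mean(cc,0).round(4))
# lip top centre: side zoom approx (198,262)
X,e=tri((350,314.7),(200+198/3,200+260/3)); print("lip",X.round(4),e, "side onz", onz(ps,(200+198/3,200+258/3),.069).round(4))
d=X[:2]-C; print("lip in scale",d@ex,d@ey)
print("red side onz",onz(ps,(200+222/3,200+349/3),.034))
for n,q in(("g",(-.075,.031)),("r",(-.075,-.031)),("mid",(-.075,0)),("A",(-.075,.030))):
    print(n,(C+ex*q[0]+ey*q[1]).round(4))
print("jar",onz(pt,(464,311),.065))
E
```

```text
tool axes
 [[-0.963 -0.     0.27 ]
 [-0.27   0.002 -0.963]
 [-0.    -1.    -0.002]]
turn deg 62.565603100491806
turn deg -117.43439689950819
corner [0.4626 0.1196 0.0498] 0.002
corner [ 0.4242 -0.0661  0.0495] 0.0002
corner [ 0.6634 -0.113   0.0465] 0.0016
corner [0.6998 0.07   0.0481] 0.0024
mean [0.5625 0.0026 0.0485]
lip [0.4909 0.0122 0.0639] 0.0011995490499453532 side onz [0.4899 0.0087 0.069 ]
lip in scale -0.07202804489687037 -0.006525845655927
red side onz [ 0.48582035 -0.01440185  0.034     ]
g [0.4956 0.0495]
r [ 0.483  -0.0112]
mid [0.4893 0.0192]
A [0.4954 0.0485]
jar [ 0.49978489 -0.16255725  0.065     ]
```

```bash
python3 -m inch '[0,17,30,0,0,0,3.13,0,17,30,0,0,0,3.13,0,17,30,0,0,0,3.13,0,17,30,0,0,0,3.13,0,17,30,0,0,0,3.13,0,17,30,0,0,0,3.13,0,17,30,0,0,0,3.13,0,17,30,0,0,0,3.13,0,17,30,0,0,0,3.13,0,17,30,0,0,0,3.13,0,17,30,0,0,0,3.13,0,17,30,0,0,0,3.13,0,17,30,0,0,0,3.13,0,17,30,0,0,0,3.13,0,17,30,0,0,0,3.13,0,17,30,0,0,0,3.13,0,17,30,0,0,0,3.13,0,17,30,0,0,0,3.13,0,17,30,0,0,0,3.13,0,17,30,0,0,0,3.13]'
python3 -m inch '[0,0,0,0,0,0,0,0,0,0,0,0,0,0,0,0,0,0,0,0,0]'
python3 - <<'E'
from h import *
p=camera_params("wrist");im=camera("wrist");cv2.imwrite("pics/w1.png",im)
print(robot.read_state()["tool_pos"])
for n,X in(("green",(.4956,.0495,.034)),("red",(.483,-.0112,.034)),("lip",(.4905,.0132,.069)),("cornerNL",(.463,.1198,.05)),("cornerNR",(.425,-.065,.05))): print(n,proj(p,X))
E
```

```text
t: 1.77
tool_pos: [0.4956, 0.0482, 0.2308]
eef_rot: [-0.447, 0.548, -0.548, 0.447]
wrist_force: [1.4, 0.9, -0.0]
opening: -0.008
t: 2.02
tool_pos: [0.4948, 0.0462, 0.2307]
eef_rot: [-0.447, 0.549, -0.548, 0.446]
wrist_force: [-0.7, 0.1, -1.0]
opening: 0.0
[0.4947252  0.04570619 0.23078027]
green (np.float64(314.25646951693216), np.float64(199.9363812087021))
red (np.float64(314.1987607010701), np.float64(271.64932649998786))
lip (np.float64(317.46230824361646), np.float64(256.23145004621887))
cornerNL (np.float64(251.61912888524927), np.float64(120.61677743277514))
cornerNR (np.float64(260.4626597049866), np.float64(349.35898778999825))
```

View pics/w1.png

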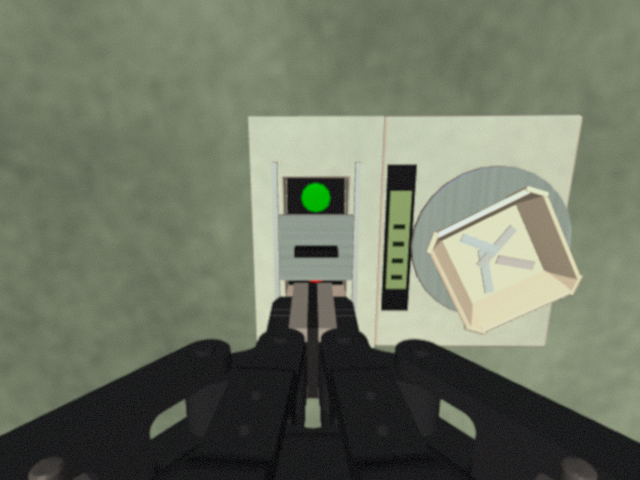

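Wrist view: the scale is square to the image, with green at (316,198), the lip at (316,252) and the fingertips at ~(313,285).

```bash
python3 - <<'E'
from h import *
p=camera_params("wrist");im=cv2.imread("pics/w1.png")
hsv=cv2.cvtColor(im,cv2.COLOR_BGR2HSV)
c=max(cv2.findContours(cv2.inRange(hsv,(50,120,60),(80,255,255)),0,2)[0],key=cv2.contourArea)
(u,r)=cv2.minEnclosingCircle(c); g=onz(p,u,.034); print("green",u,r,g.round(4),"diam",2*np.linalg.norm(onz(p,(u[0]+r,u[1]),.034)-g))
m=(hsv[...,2]<50).astype(np.uint8)*255; b=np.zeros_like(m); b[235:268,285:350]=255
c=max(cv2.findContours(m&b,0,2)[0],key=cv2.contourArea); r=cv2.minAreaRect(c); l=onz(p,r[0],.069); print("lip",r,l.round(4))
cor=np.array([onz(p,q,.05)[:2] for q in((249,116),(581,116),(546,346),(257,344))]);print(cor.round(4).tolist(),np.linalg.norm(np.diff(cor,axis=0),axis=1),cor.mean(0))
d=cor[1]-cor[0]; d2=cor[2]-cor[3]; print("yaw",np.arctan2(d[1],d[0]),np.arctan2(d2[1],d2[0]))
yaw=-.205; ey=np.array([-np.sin(yaw),np.cos(yaw)]);ex=np.array([np.cos(yaw),np.sin(yaw)])
print("lip-green in scale",(l-g)[:2]@ex,(l-g)[:2]@ey)
print("plate far edge",onz(p,(316,213),.054), onz(p,(316,177),.05))
print("tip image", proj(p,robot.read_state()["tool_pos"]))
E
```

```text
green (315.4047546386719, 197.0) 15.480417251586914 [0.497  0.0512 0.034 ] diam 0.025144945368321795
lip ((316.0, 251.0), (10.0, 42.0), 90.0) [0.4902 0.017  0.069 ]
[[0.462, 0.1229], [0.6979, 0.0725], [0.6617, -0.1104], [0.4232, -0.0599]] [0.24126812 0.1864703  0.24383115] [0.56120144 0.00626058]
yaw -0.21048716402418652 -0.20864462183059732
lip-green in scale 0.0003005940409957989 -0.03487168977763941
plate far edge [0.49557561 0.0424007  0.054     ] [0.50111636 0.06907507 0.05      ]
tip image (np.float64(314.9450629543287), np.float64(309.10232532552334))
```

```bash
python3 -m inch '[0,1,1,-20,0,0,0,0,0,0,-25,0,0,0,0,0,0,-25,0,0,0,0,0,0,-25,0,0,0,0,0,0,-25,0,0,0,0,0,0,-20,0,0,0,0,0,0,-15,0,0,0,0,0,0,-7,0,0,0,0,0,0,0,0,0,0,0,0,0,0,0,0,0,0,0,0,0,0,0,0]'
python3 - <<'E'
from h import *
cv2.imwrite("pics/s2.png",cv2.resize(camera("side")[180:360,180:420],None,fx=3,fy=3))
E
```

```text
t: 2.98
tool_pos: [0.4976, 0.0468, 0.0706]
eef_rot: [0.445, -0.548, 0.549, -0.447]
wrist_force: [0.3, 0.3, -1.3]
opening: 0.004
```

View pics/s2.png

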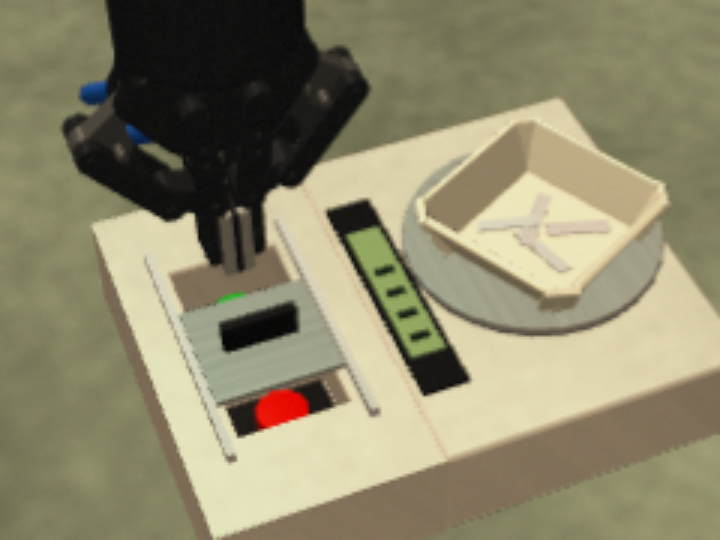

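Side view: the fingertip is over the well on the green side, behind the lip and clear of it. I'll lower it to about 59 mm and push along scale -y.

```bash
python3 -m inch '[0,0,0,-6,0,0,0,0,0,0,-5,0,0,0,0,0,0,0,0,0,0,0,-1,-5,0,0,0,0,0,-1,-5,0,0,0,0,0,-1,-5,0,0,0,0,0,-1,-5,0,0,0,0,0,-1,-5,0,0,0,0,0,-1,-5,0,0,0,0,0,-1,-4,0,0,0,0,0,0,-2,0,0,0,0,0,0,0,0,0,0,0]'
```

```text
t: 4.03
tool_pos: [0.4894, 0.0108, 0.0583]
eef_rot: [0.446, -0.548, 0.549, -0.446]
wrist_force: [0.3, 0.5, -0.6]
opening: -0.001
```

```bash
python3 -m inch '[0,-0.4,-2,0,0,0,0,0,-0.4,-2,0,0,0,0,0,-0.2,-1,0,0,0,0,0,-0.2,-1,0,0,0,0,0,0,0,0,0,0,0]'; python3 -m inch '[0,-0.2,-1,0,0,0,0,0,-0.2,-1,0,0,0,0,0,0,0,0,0,0,0]'; python3 - <<'E'
from h import *
cv2.imwrite("pics/s3.png",cv2.resize(camera("side")[180:360,180:420],None,fx=3,fy=3))
E
```

```text
t: 4.45
tool_pos: [0.4882, 0.0053, 0.0583]
eef_rot: [0.446, -0.548, 0.548, -0.446]
wrist_force: [-0.6, 0.9, 0.1]
opening: 0.001
t: 4.7
tool_pos: [0.4878, 0.0033, 0.0583]
eef_rot: [0.446, -0.548, 0.548, -0.446]
wrist_force: [-0.2, 1.4, 0.9]
opening: -0.004
```

View pics/s3.png

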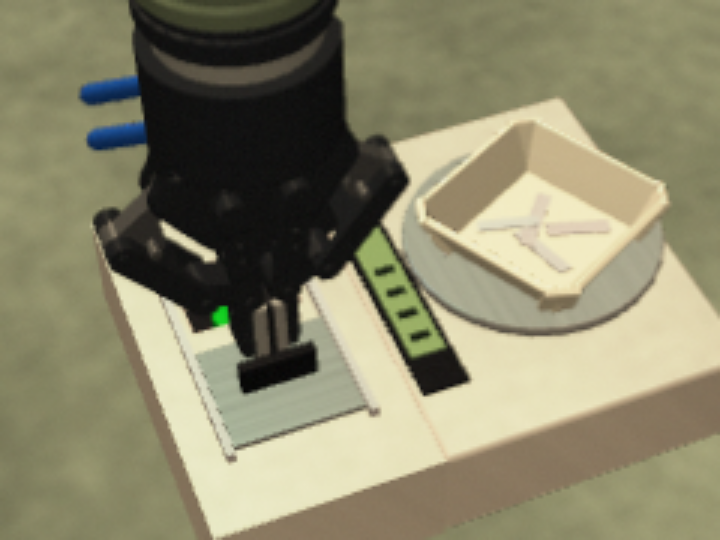

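The shutter is nearly across: its leading edge is close to the rail ends and the red key is covered. I'll push on until the stop shows in the force.

```bash
for i in 1 2; do python3 -m inch '[0,-0.2,-1,0,0,0,0,0,0,0,0,0,0,0]'; done
```

```text
t: 4.92
tool_pos: [0.4877, 0.0026, 0.0583]
eef_rot: [-0.446, 0.549, -0.548, 0.446]
wrist_force: [-0.2, 2.7, 1.0]
opening: 0.002
t: 5.08
tool_pos: [0.4877, 0.0025, 0.0583]
eef_rot: [-0.445, 0.549, -0.548, 0.447]
wrist_force: [1.3, 5.8, 0.9]
opening: 0.003
```

The stop is reached: force rises with no further motion, at scale y ≈ -17.6 mm against -17 expected. I'll press a little more, back off, rise and look.

```bash
python3 -m inch '[0,-0.1,-0.5,0,0,0,0,0,0,0,0,0,0,0,0,1,4,0,0,0,0,0,1,5,10,0,0,0,0,1,5,25,0,0,0,0,1,6,35,0,0,0,0,1,8,30,0,0,0,0,2,10,0,0,0,0,0,2,10,0,0,0,0,0,0.5,2,0,0,0,0,0,0,0,0,0,0,0,0,0,0,0,0,0,0]'
python3 - <<'E'
from h import *
p=camera_params("wrist");im=camera("wrist");cv2.imwrite("pics/w4.png",im)
print(robot.read_state()["tool_pos"])
hsv=cv2.cvtColor(im,cv2.COLOR_BGR2HSV)
c=max(cv2.findContours(cv2.inRange(hsv,(50,120,60),(80,255,255)),0,2)[0],key=cv2.contourArea)
u,r=cv2.minEnclosingCircle(c);g=onz(p,u,.034);print("green",u,r,g.round(4),2*np.linalg.norm(onz(p,(u[0]+r,u[1]),.034)-g))
cv2.imwrite("pics/t4.png",cv2.resize(camera("top")[170:370,270:440],None,fx=3,fy=3))
E
```

```text
t: 6.08
tool_pos: [0.4954, 0.051, 0.1566]
eef_rot: [-0.448, 0.549, -0.548, 0.445]
wrist_force: [-0.3, -0.4, -0.4]
opening: -0.004
[0.49560339 0.0507562  0.15669617]
green (317.0, 224.5294189453125) 19.268726348876953 [0.4972 0.0519 0.034 ] 0.024882915271084438
```

View pics/w4.png

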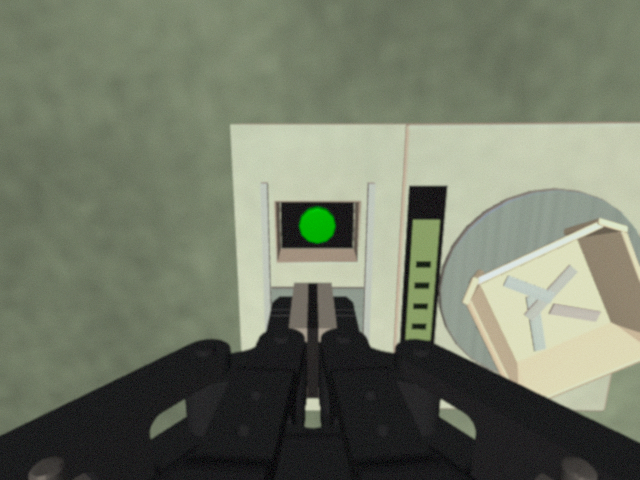

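Wrist view: the green well is fully open, with the key at (317,225). That gives a centre of about (0.497, 0.051), and the fingertip is above it. I'll descend now.

```bash
python3 -m inch '[0,1,0,-20,0,0,0,0,0,0,-25,0,0,0,0,0,0,-25,0,0,0,0,0,0,-20,0,0,0,0,0,0,-12,0,0,0,0,0,0,-8,0,0,0,0,0,0,-6,0,0,0,0,0,0,0,0,0,0]'
python3 - <<'E'
from h import *
cv2.imwrite("pics/s5.png",cv2.resize(camera("side")[180:360,180:420],None,fx=3,fy=3))
E
```

```text
t: 6.85
tool_pos: [0.4969, 0.0507, 0.041]
eef_rot: [-0.447, 0.549, -0.548, 0.446]
wrist_force: [0.2, 0.1, -0.2]
opening: -0.004
```

View pics/s5.png

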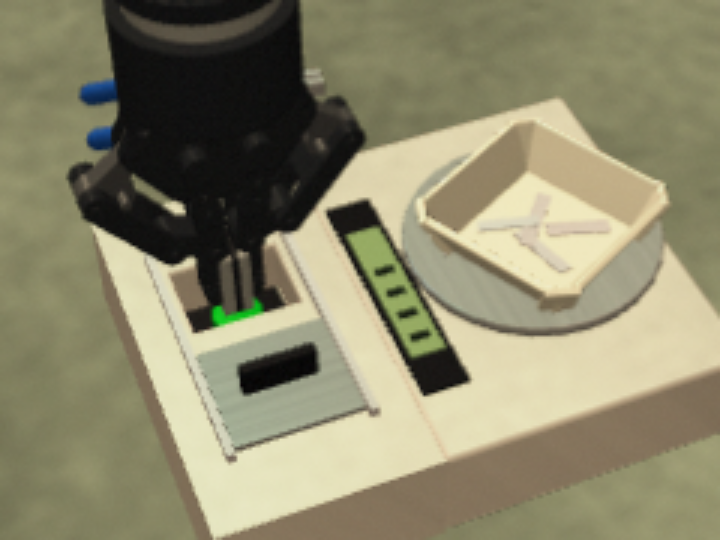

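The fingertip is centred in the open well just above the green key, and the shutter is at its stop. Now I'll press in steps.

```bash
python3 -m inch '[0,0,0,-3,0,0,0,0,0,0,-3,0,0,0,0,0,0,0,0,0,0]';python3 -m inch '[0,0,0,-2,0,0,0,0,0,0,-2,0,0,0,0,0,0,0,0,0,0]'; python3 -m inch '[0,0,0,-1,0,0,0,0,0,0,-1,0,0,0,0,0,0,0,0,0,0]'
```

```text
t: 7.15
tool_pos: [0.4981, 0.0509, 0.0365]
eef_rot: [0.446, -0.548, 0.549, -0.447]
wrist_force: [-0.4, 0.0, 0.6]
opening: 0.001
t: 7.4
tool_pos: [0.4984, 0.0509, 0.0326]
eef_rot: [0.446, -0.548, 0.549, -0.447]
wrist_force: [0.1, -0.4, 2.2]
opening: -0.001
t: 7.65
tool_pos: [0.4984, 0.0509, 0.0306]
eef_rot: [0.446, -0.548, 0.549, -0.447]
wrist_force: [-0.1, 0.3, 3.5]
opening: -0.001
```

```bash
python3 -m inch '[0,0,0,-1,0,0,0,0,0,0,-1,0,0,0,0,0,0,0,0,0,0]';python3 -m inch '[0,0,0,-0.7,0,0,0,0,0,0,0,0,0,0]'
```

```text
t: 7.9
tool_pos: [0.4984, 0.0509, 0.029]
eef_rot: [0.446, -0.548, 0.549, -0.447]
wrist_force: [-1.6, 1.4, 8.1]
opening: -0.001
t: 8.07
tool_pos: [0.4985, 0.0509, 0.0289]
eef_rot: [0.446, -0.548, 0.549, -0.447]
wrist_force: [-3.1, -0.1, 12.5]
opening: -0.0
```

Bottomed out: z is 28.9 mm against 29 expected, with the force up to 12.5 N. I'll hold for about 1.2 s, then release straight up.

```bash
python3 -m inch '[0,0,0,0,0,0,0,0,0,0,0,0,0,0,0,0,0,0,0,0,0,0,0,0,0,0,0,0,0,0,0,0,0,0,0,0,0,0,0,0,0,0,0,0,0,0,0,0,0,0,0,0,0,0,0,0,0,0,0,0,0,0,0,0,0,0,0,0,0,0,0,0,0,0,0,0,0,0,0,0,0,0,0,0,0,0,0,0,0,0,0,0,0,0,0,0,0,0]'
python3 -m inch '[0,0,0,3,0,0,0,0,0,0,6,0,0,0,0,0,0,12,0,0,0,0,0,0,25,0,0,0,0,0,0,30,0,0,0,0,0,0,35,0,0,0,0,0,0,30,0,0,0,0,0,0,20,0,0,0,0,0,0,0,0,0,0,0,0,0,0,0,0,0]'
python3 - <<'E'
from h import *
im=camera("wrist");p=camera_params("wrist");cv2.imwrite("pics/w6.png",im)
hsv=cv2.cvtColor(im,cv2.COLOR_BGR2HSV)
c=max(cv2.findContours(cv2.inRange(hsv,(50,120,60),(80,255,255)),0,2)[0],key=cv2.contourArea)
u,r=cv2.minEnclosingCircle(c);print("green",u,r)
cv2.imwrite("pics/s6.png",cv2.resize(camera("side")[180:420,160:480],None,fx=2.4,fy=2.4))
a=cv2.imread("pics/side0.png");b=camera("side")
d=cv2.absdiff(a,b).max(2);print("diff pliers",(d[200:232,200:295]>60).sum(),"jar",(d[365:430,330:375]>60).sum(),"dish",(d[215:290,312:405]>60).sum())
E
```

```text
t: 9.23
tool_pos: [0.4985, 0.0509, 0.0289]
eef_rot: [0.446, -0.548, 0.549, -0.447]
wrist_force: [-3.5, 0.5, 12.1]
opening: -0.001
t: 10.07
tool_pos: [0.4982, 0.0509, 0.1894]
eef_rot: [0.446, -0.548, 0.549, -0.447]
wrist_force: [-0.5, 0.5, -0.9]
opening: -0.002
green (311.6103210449219, 214.37522888183594) 17.379684448242188
diff pliers 0 jar 0 dish 0
```

View pics/s6.png

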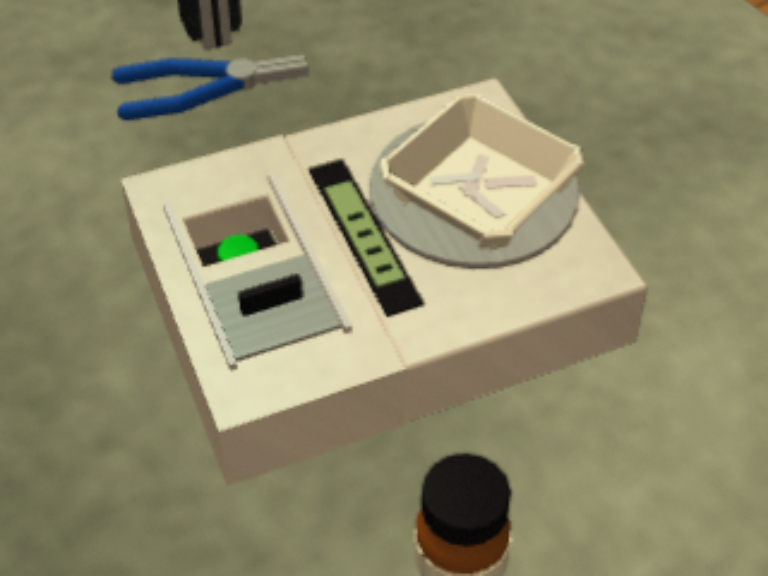

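View pics/w6.png

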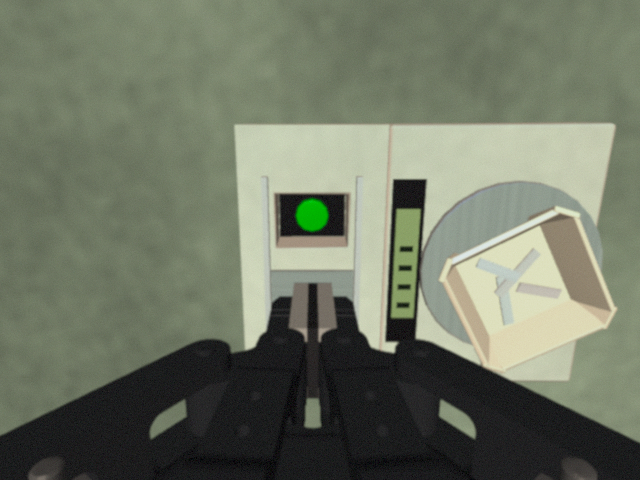

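The side and wrist views show the shutter at the red end and the green key up in its open well. The dish, pliers and jar have not moved, and the arm is clear.

```bash
python3 -c "
from workcell import order; print(order.job_done())"
```

```text
the job is handed in; nothing more can be done
None
```

I zeroed the scale and handed the job in at about 10 s of the 38 s allowed; no verdict was reported.

- **Shutter:** I pushed the lip with the closed fingertips along scale -y, over the red key's well, until it reached the end stop. The force rose to about 6 N with no further motion. The fingertip stopped at scale y of -17.6 mm, where -17 mm was expected.
- **Green key:** I pressed it down to z = 28.9 mm, where fully down is 29 mm, and held it there for just over 1.2 s at about 12 N. I then released it straight up.
- **Last checks:**
  - The pictures show the shutter still over the red key's well and the green well fully open.
  - The green key appears up by eye; I did not measure its height.
  - The "before and after" side pictures show no change at the dish, the pliers or the jar.
  - The gripper was clear of everything, with no contact force.
- **Disagreements:** None of the checks failed. The different estimates of the key's position agreed to within about 2.5 mm, well inside the fingertip's roughly 8 mm margin in the well.

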